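# Pin the hinged vial case shut and hold it

### The job

Swing the lid of the clear hinged case shut over the vial, then take the steel pin out of its block and push it down through the hole in the lid into the hole of the case beneath. Finish while holding: fingers still on the pin, pressing its head down on the lid so that the springy seal is squeezed and the lid is fully shut. Leave everything else where it is.

Things in the scene. Friction and masses are not known exactly. Their poses are not given: they have to be found in the camera images.
- case: Lower half of the clamshell case, fixed to the shelf, level: 150 (x) x 100 (y) x 30 mm high, origin at the centre of its underside. Its x axis points from the front bar (solid aluminium, the 40 mm at -x) to the hinge (at +x); the rest is a clear trough with the vial in its middle lane. The front (-x) looks roughly to the robot.
- case_hole (a point): Centre of the mouth of the vertical through hole (11 mm diameter, 30 mm deep) in the front bar's top: 55 mm to -x of the case's origin, 30 mm above the shelf.
- case_hinge (a point): Middle of the hinge axis, which runs along the case's y: 75 mm to +x of the case's origin and 33 mm up, in the middle of the lid's thickness.
- lid (a joint): Lid angle, rad: 0 = down on the seal, 1.57 = upright, 1.8 = stop leaning back; starts at 1.15 to 1.7. Stiff hinge (0.2 Nm): the lid stays where it is left. Lid: flat, 6 mm thick, 98 mm wide, reaching 150 mm from the hinge axis; clear, with a 41 mm aluminium strip with the hole along its free edge. Push its outer face towards the robot and down to close it.
- lid_seal (a joint): What the springy seal adds to the lid's angle, rad: 0.04 = not pressed (with the lid down its hole still stands about 5 mm high), 0 = seal squeezed, lid fully shut. About 2 N at the hole starts to squeeze it, about 5.5 N squeezes it fully; let go, it springs back up to 0.04.
- lid_hole (a point): Centre of the hole (11 mm diameter, through the 6 mm lid) on the lid's outer face, 130 mm from the hinge axis. With the lid fully shut it is 36 mm above the shelf, right over case_hole. Its z axis is the lid's outward normal.
- pin: Steel locking pin, upright in its block: shank 8 mm diameter and 32 mm long with tapered foot, and above it a round head 22 mm in diameter and 24 mm tall; about 60 g. Origin at the foot's end, z up along the pin: head's underside 32 mm, top 56 mm from the origin. Fully in, with the lid shut, the foot is 4 mm above the shelf.
- pin_block: White 50 x 50 x 35 mm block fixed to the shelf, to the left or the right of the case, with a 10 mm through hole at its centre, where the pin stands with its head resting on the block's top, foot 3 mm above the shelf. Origin at the centre of its underside.
- vial: Empty glass vial with a cap, 18 mm diameter, 75 mm long, lying along the case's x in the middle lane; stays there. Origin at its middle, underside.
- jar: Amber glass jar with metal cap, 56 mm diameter, 85 mm tall, standing on the other side of the case from the pin block; leave alone. Origin under its centre.
- scoop: Stainless scoop, 150 mm long, 44 mm wide, 24 mm tall, lying beyond the case; leave alone.
- plant_anchor: Green plastic U-shaped plant anchor, about 70 x 36 x 8 mm, lying flat; leave alone.
- lid_clip: Aluminium clip, 50 x 18 x 17 mm, lying on the robot's side of the case; leave alone.
- spare_cap: White plastic twist cap, 26 mm diameter, 14 mm tall, on the robot's side of the case; leave alone.
Things that resemble listed ones, but are neither listed nor needed, are in the scene too. What is shaped like the case but turquoise is not meant.

How it is judged:
On the way, in this order (a step that is already met when the one before it is completed fails the run):
1. the lid is swung down on the case, pin not yet in (angle between the z axis of lid_hole and the z axis of case, either way round below 0.1 rad and value of joint lid below 0.1 rad and distance between pin and case_hole above 0.04 m), for 0.2 s.
2. the pin goes through the lid's hole into the case's hole (angle between the z axis of lid_hole and the z axis of case, either way round below 0.1 rad and z of pin in the frame of case_hole below -0.005 m and horizontal distance between pin and case_hole below 0.005 m), for 0.1 s.
At the end, for the whole second after the job is handed in: Pin through both holes (foot 21 mm or more below the case hole's mouth, within 5 mm of its axis, tilt under 0.15 rad), fingers on the pin with over 1.5 N, lid within 0.015 rad of fully shut against its springy seal, vial still lying in the case (its origin within 45 mm of the case's) (angle between the z axis of lid_hole and the z axis of case, either way round below 0.015 rad and z of pin in the frame of case_hole below -0.021 m and horizontal distance between pin and case_hole below 0.005 m and angle between pin's own z axis and vertical below 0.15 rad and contact force between the fingers and pin above 1.5 N and distance between vial and case below 0.045 m); the arm keeps its last pose, push and grip.
It fails at once if a bystander is moved by more than 30 mm (distance of any of jar, scoop, plant_anchor, lid_clip, spare_cap from where it was at the start of the episode above 0.03 m).
It fails at once if the vial is taken or knocked out of the case (distance between vial and case above 0.06 m).
It also fails if it takes over 53 s, if anything falls off the work surface, if the arm or the gripper's body presses on something with over 40 N, if the wrist force passes 120 N, or if a joint passes its speed limit or range.

### The arm

A 6-joint arm with a two-finger parallel gripper is mounted at the origin on the work surface. World frame = base frame: x ahead of the robot, y to its left, z up, the work surface at z = 0. Lengths are in m, angles in rad, forces in N, time in s.
With the tool pointing down it reaches from about 0.35 to 0.975 m from the base axis. Payload 4.9 kg.
Tool frame: the origin (TCP) lies on the centre line of the jaws, within the pads' length; the fingertips stand manip.tip_reach ahead of it and the grasp point (between the pads) is the TCP (manip.tip_reach is the distance from the TCP to the fingertips, in m); z points along the fingers, y is the line along which they close (so a half turn about z gives the same grasp; the last joint's range is limited). The gripper opens to 85 mm and grips with 20 to 120 N. Pads are 22 mm wide; open, the fingers measure 114 mm over their backs; the gripper's body (76 mm by 85 mm) begins 54 mm behind the grasp point. The pads swing forward as they close: fully open they stand 13 mm farther back than shut.
Start: joints at [1.213, 0.053, 1.613, -0, 1.476, -0.119], TCP at [0.148, 0.607, 0.25] pointing down, gripper open.
Joint ranges: [-3.01, 3.01], [-1.01, 2.22], [0.06, 2.58], [-1.02, 4.17], [0.09, 2.62], [-3.14, 3.14]. Speed limits (rad/s): [2.57, 2.57, 3.14, 3.14, 3.14, 3.14].

### API

Orientations are given as a unit quaternion [w, x, y, z].
In Python, from plant import manip gives the robot as it stands. The module is installed in compiled form; this text tells all that it offers.
- The arm moves only by the tool move_arm, never from a script. Its argument "rows" is a list of rows, each a list of 7 numbers: the shift along the tool's x, y, z in cm, then the turn, a rotation vector about the tool's x, y, z in degrees, then the opening, from -1 (shut) to 1 (fully open). In form: [[tx, ty, tz, ax, ay, az, jaw], ...]. A call has 1 to 20 rows; each row shifts and turns the commanded pose from where the row before left it, along the tool's axes as they then stand; what a row does not reach is not made up. A row lasts 1/12 s, in which the tool goes at most 41.7 mm and 7.16 degrees, less where a joint would pass 70% of its speed; a pose out of reach is approached as far as the arm can. A call is refused whole if a number of a shift passes 4.17 or a number of a turn 7.16, either way. A call with a gripper value outside its range is refused whole. The fingers move at their own pace and stop on an object; the grip force is fixed at half the most. Time passes only in rows, so rows that do not move let the fingers close. It gives the time, the measured TCP pose, the force, the opening and the grip force at its end, in the units of the state.
- manip.state(): the state, without advancing time (a new reading comes with each control period).
- manip.grab_frame(name): name is "scene" or "top" or "wrist"; returns a dict with "img" (384x512x3 uint8, blue, green, red), "mtx" (3x3 intrinsics, pixels), "R" (3x3) and "t" (3): a world point X has camera coordinates R X + t. Camera axes: x right, y down, z forward; pixel columns grow to the right and rows downward; lengths in m; the calibration is good to about 2 mm. The wrist camera is an equidistant fisheye: a pixel r from the principal point sees the ray r / f radians off the axis. A picture is of the moment at which its call begins. There is no depth.
- manip.job_done(): hands the job in; it is judged then, once.
The state is a dict: "time": time; "joint_pos": joint angles; "joint_vel": joint speeds; "joint_efforts": joint torques, N m; "tool_pos": TCP position; "tool_rot": TCP orientation; "contact_force": force on the tool from outside, world axes, zero at the start; "ft_torque": the same for the moment, N m; "gripper_width": opening from 0.0 (shut) to 1.0 (fully open); "grasp_force": force on a finger pad.
Only numpy, scipy, OpenCV 4.12 (cv2) and the standard library are available. Lean on these libraries where they do the work, as an engineer would, in place of code of your own. Each camera call takes 0.05 s, during which the arm holds its last target. There are 200 camera calls.

## Working session

There is one attempt and no reset: what is moved stays moved. The work goes in short steps, Python scripts to look and compute and a tool call to move; the robot and the scene stay as the last step left them, time stands still between calls to the robot, and variables do not carry over. Pictures are saved under pics/ and viewed, at most 12 in all, crops included, and the job is handed in when it is done.

Besides the shell and the picture viewer there is one more tool, called after "Request:" as a command line: name --pt "numbers of a row" for each row, then --argument value for the rest. move_arm: Moves the arm, as the interface text tells. Its arguments: {"type":"object","properties":{"rows":{"type":"array","items":{"type":"array","items":{"type":"number"}}}},"required":["rows"]}

```bash
mkdir -p pics; cat > h.py <<'E'
import numpy as np, cv2
from plant import manip
def grab(n,save=None):
    f=manip.grab_frame(n)
    if save: cv2.imwrite('pics/'+save,f['img'])
    np.savez('/tmp/%s.npz'%n,**{k:np.array(f[k]) for k in('img','mtx','R','t')})
    return f
def ray(f,u,v,fish=False):
    K=np.array(f['mtx']);R=np.array(f['R']);t=np.array(f['t']).ravel()
    x=(u-K[0,2])/K[0,0];y=(v-K[1,2])/K[1,1]
    if fish:
        r=np.hypot(x,y);s=np.sin(r)/r if r>1e-9 else 1
        d=np.array([x*s,y*s,np.cos(r)])
    else: d=np.array([x,y,1.])
    return -R.T@t,(R.T@d)/np.linalg.norm(d)
def onz(f,u,v,z,fish=False):
    o,d=ray(f,u,v,fish);return o+d*(z-o[2])/d[2]
def tri(rs):
    A=sum(np.eye(3)-np.outer(d,d) for o,d in rs);b=sum((np.eye(3)-np.outer(d,d))@o for o,d in rs)
    p=np.linalg.solve(A,b);return p,[np.linalg.norm((np.eye(3)-np.outer(d,d))@(p-o))for o,d in rs]
def proj(f,X,fish=False):
    K=np.array(f['mtx']);c=np.array(f['R'])@X+np.array(f['t']).ravel()
    if fish:
        r=np.hypot(c[0],c[1]);th=np.arctan2(r,c[2]);p=c[:2]/r*th
    else:p=c[:2]/c[2]
    return p[0]*K[0,0]+K[0,2],p[1]*K[1,1]+K[1,2]
def load(n): return dict(np.load('/tmp/%s.npz'%n))
E
python3 - <<'E'
from h import *
a=grab('scene','scene.png');b=grab('top','top.png')
for f in(a,b):print(f['mtx'],-np.array(f['R']).T@np.array(f['t']).ravel(),np.array(f['R'])[2])
print(manip.state(),manip.tip_reach)
E
```

```text
[[413.41201012   0.         264.76211635]
 [  0.         413.41201012 186.01109797]
 [  0.           0.           1.        ]] [ 1.36385227 -0.31441573  0.63258203] [-0.78225829  0.26287944 -0.56477107]
[[432.06837117   0.         256.92127479]
 [  0.         432.06837117 197.1147039 ]
 [  0.           0.           1.        ]] [ 0.37061087 -0.02551369  0.97088158] [ 0.22219612 -0.02853519 -0.97458434]
{'time': 0.1, 'joint_pos': array([ 1.21302009e+00,  5.33173916e-02,  1.61417497e+00,  1.07269978e-05,
        1.47600935e+00, -1.19005484e-01]), 'joint_vel': array([-0.00079616, -0.00292438, -0.00388058,  0.00032721, -0.0016792 ,
        0.00029707]), 'joint_efforts': array([-1.44670885e-03, -3.94904387e+01, -3.71362674e+01, -2.45443134e-04,
        3.96586998e-03, -3.25968799e-07]), 'tool_pos': array([0.14762832, 0.60676108, 0.24915855]), 'tool_rot': array([-2.30590396e-04,  1.19102436e-01,  9.92881513e-01, -9.26276069e-04]), 'contact_force': array([-0.40821889,  0.72666668,  0.94579503]), 'ft_torque': array([-0.01625307, -0.00794561,  0.00727739]), 'grasp_force': 0.0, 'gripper_width': 1.0026422744936494} 0.019
```

View pics/scene.png

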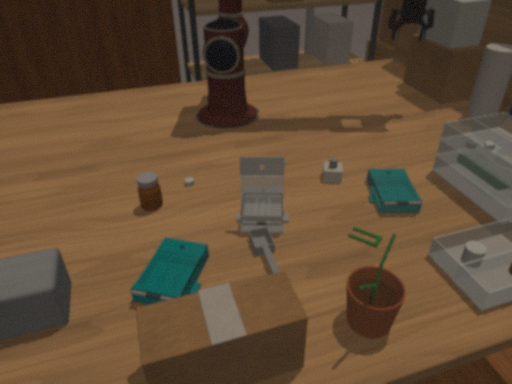

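View pics/top.png

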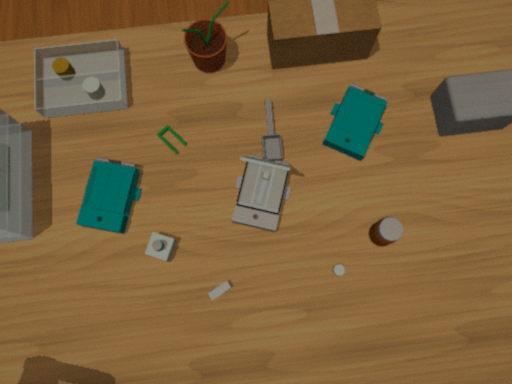

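Candidates: for the case, the clear one at top (262,192), with turquoise look-alikes at (110,195) and (355,122). For the pin block, the white block at top (161,246), with the clip at (220,290) and the cap at (339,270) as other small pale things. For the jar, the amber one at (386,231). I choose the clear case and the white block, and will check both in a close crop.

```bash
python3 - <<'E'
from h import *
a=load('scene')['img'];b=load('top')['img']
r=lambda i,x,y,w,h,s:cv2.resize(i[y:y+h,x:x+w],(w*s,h*s),interpolation=cv2.INTER_CUBIC)
o=np.zeros((600,800,3),np.uint8)
o[:300,:400]=r(a,225,145,80,100,5)[:300,:400] if 0 else r(a,220,148,80,60,5)
o[300:,:400]=r(a,220,188,80,60,5)
o[:400,400:]=r(b,222,145,80,80,5)
o[400:,400:600]=r(b,142,226,40,40,5)
o[400:,600:]=r(a,313,150,40,40,5)
cv2.imwrite('pics/crop1.png',o)
E
```

```text
(no output)
```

View pics/crop1.png

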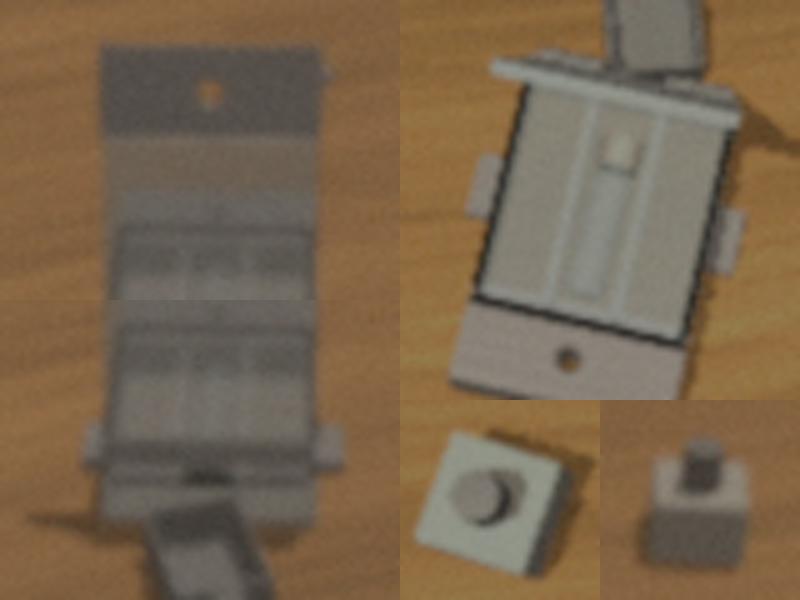

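The crop confirms the choice. The clear case has its lid standing nearly upright with the hole at scene (261,166), and the bar hole is at top (255,217). The white block carries the steel pin, its head's top at top (157,245) and scene (333,159).

```bash
python3 - <<'E'
from h import *
np.set_printoptions(precision=4,suppress=True)
s=load('scene');t=load('top')
T=lambda X,Y:(222+(X-400+.5)/5-.5,145+(Y+.5)/5-.5)
B=lambda X,Y:(142+(X-400+.5)/5-.5,226+(Y-400+.5)/5-.5)
S=lambda X,Y:(220+(X+.5)/5-.5,148+(Y+.5)/5-.5)
P=lambda X,Y:(313+(X-600+.5)/5-.5,150+(Y-400+.5)/5-.5)
h=onz(t,*T(567,360),.03);print('hole',h)
l=onz(t,*T(470,303),.03);r=onz(t,*T(688,345),.03);l2=onz(t,*T(450,382),.03)
print('bar back',l,r,np.linalg.norm(l-r),'front l',l2,np.linalg.norm(l-l2))
y=(l-r)/np.linalg.norm(l-r);x=np.array([y[1],-y[0],0]);print('yaw',np.arctan2(x[1],x[0]))
hg=h+x*.13;hg[2]=.033;print('hinge',hg)
# lid hole: plane through h containing x,z
o,d=ray(s,*S(208,94));k=((h-o)@y)/(d@y);p=o+d*k;v=p-hg;print('lidhole',p,'r',np.hypot(v@x,v[2]),'ang',np.arctan2(v[2],-v@x))
# lid top corners
for a,b in(((100,47),(492,66)),((320,47),(738,118))):
    print('corner',tri([ray(s,*S(*a)),ray(t,*T(*b))]))
print('pin',tri([ray(s,*P(703,445)),ray(t,*B(478,494))]),onz(t,*B(478,494),.059))
for c in((455,432),(563,466),(525,573),(415,535)):print('blk',onz(t,*B(*c),.035))
for n,u,w,z in(('jar',390,229,.085),('cap',339,270,.014),('clip',220,290,.015),('turq',110,195,.03)):print(n,onz(t,u,w,z))
E
```

```text
hole [ 0.5418 -0.0434  0.03  ]
bar back [ 0.5726 -0.0037  0.03  ] [ 0.5419 -0.0974  0.03  ] 0.09862930012051924 front l [0.5383 0.009  0.03  ] 0.03660054282111462
yaw -0.3173106065507235
hinge [ 0.6653 -0.084   0.033 ]
lidhole [ 1.6671 -0.413   0.8293] r 1.3213732647058183 ang 2.494812061924311
corner (array([ 0.6203, -0.0723,  0.1808]), [np.float64(0.04753122358094431), np.float64(0.04753122358094433)])
corner (array([ 0.619, -0.072,  0.175]), [np.float64(0.04880844607347135), np.float64(0.04880844607347133)])
pin (array([0.5032, 0.1705, 0.0582]), [np.float64(0.0009394195497385706), np.float64(0.0009394195497384075)]) [0.5027 0.1694 0.059 ]
blk [0.5345 0.1826 0.035 ]
blk [0.5138 0.137  0.035 ]
blk [0.4698 0.1569 0.035 ]
blk [0.4919 0.2028 0.035 ]
jar [ 0.4715 -0.3164  0.085 ]
cap [ 0.4043 -0.2116  0.014 ]
clip [0.3938 0.0512 0.015 ]
turq [0.6304 0.2724 0.03  ]
```

```bash
python3 - <<'E'
from h import *
np.set_printoptions(precision=4,suppress=True)
s=load('scene');t=load('top')
T=lambda X,Y:(222+(X-400+.5)/5-.5,145+(Y+.5)/5-.5)
S=lambda X,Y:(220+(X+.5)/5-.5,148+(Y+.5)/5-.5)
c=[tri([ray(s,*S(*a)),ray(t,*T(*b))]) for a,b in(((100,47),(740,112)),((320,47),(492,64)))]
print(c)
q=c[1][0]-c[0][0];print(np.linalg.norm(q),'yaw',np.arctan2(-q[0],q[1]))
m=(c[0][0]+c[1][0])/2
for yaw in(-.317,-.25):
    x=np.array([np.cos(yaw),np.sin(yaw),0]);hg=np.array([.5418,-.0434,.033])+x*.13
    hg[2]=.033;v=m-hg;print(yaw,hg,m,np.hypot(v@x,v[2]),np.arctan2(v[2],-v@x))
E
```

```text
[(array([ 0.6038, -0.1178,  0.1738]), [np.float64(0.0007868743221387485), np.float64(0.0007868743221387065)]), (array([ 0.6347, -0.0259,  0.1735]), [np.float64(0.0001920547571214531), np.float64(0.00019205475712151353)])]
0.096959607806359 yaw -0.324463830843748
-0.317 [ 0.6653 -0.0839  0.033 ] [ 0.6193 -0.0719  0.1737] 0.14848775828336816 1.2449607184142655
-0.25 [ 0.6678 -0.0756  0.033 ] [ 0.6193 -0.0719  0.1737] 0.14860950172474022 1.242544762801803
```

The lid corners triangulate to under 1 mm: lid angle about 1.245 rad, 97 mm wide (98 given), 148 mm reach (150 given), case yaw about -0.32. The pin head's top is at 58 mm (59 given). Next I shut the jaws, align the tool with the case and go behind the lid.

Request:
move_arm --pt "0 0 0 0 0 4.65 -1" --pt "-3.36 -2.24 0 0 0 0 -1" --pt "-3.36 -2.24 0 0 0 0 -1" --pt "-3.36 -2.24 0 0 0 0 -1" --pt "-3.36 -2.24 0 0 0 0 -1" --pt "-3.36 -2.24 0 0 0 0 -1" --pt "-3.36 -2.24 0 0 0 0 -1" --pt "-3.36 -2.24 0 0 0 0 -1" --pt "-3.36 -2.24 0 0 0 0 -1" --pt "-3.36 -2.24 0 0 0 0 -1" --pt "-3.36 -2.24 0 0 0 0 -1" --pt "-3.36 -2.24 0 0 0 0 -1" --pt "-3.36 -2.24 0 0 0 0 -1" --pt "-3.36 -2.24 0 0 0 0 -1" --pt "-3.36 -2.24 0 0 0 0 -1" --pt "-3.36 -2.24 0 0 0 0 -1" --pt "-3.36 -2.24 0 0 0 0 -1" --pt "-3.36 -2.24 0 0 0 0 -1" --pt "-3.36 -2.24 0 0 0 0 -1" --pt "-3.36 -2.24 0 0 0 0 -1"

```text
time: 1.77
tool_pos: [0.6206, 0.0006, 0.2496]
tool_rot: [-0.0, 0.159, 0.987, 0.0]
contact_force: [0.5, 0.6, 0.8]
gripper_width: -0.002
grasp_force: 0.0
```

Request:
move_arm --pt "-3.3 -2.2 0 0 0 0 -1" --pt "-3.3 -2.2 0 0 0 0 -1" --pt "-3.3 -2.2 0 0 0 0 -1" --pt "0 0 2.6 0 0 0 -1" --pt "0 0 3 0 0 0 -1" --pt "0 0 3 0 0 0 -1" --pt "0 0 2 0 0 0 -1" --pt "0 0 0 0 0 0 -1"

```text
time: 2.43
tool_pos: [0.6892, -0.0906, 0.1365]
tool_rot: [-0.006, 0.159, 0.987, 0.0]
contact_force: [-0.6, 0.6, -1.5]
gripper_width: 0.0
grasp_force: 0.0
```

```bash
python3 - <<'E'
from h import *
a=grab('scene');w=grab('wrist')
s=manip.state();print(s['time'],s['tool_pos'],s['contact_force'])
o=np.zeros((500,800,3),np.uint8)
o[:,:400]=cv2.resize(a['img'][120:245,212:312],(400,500),interpolation=cv2.INTER_CUBIC)
o[:300,400:]=cv2.resize(w['img'],(400,300))
cv2.imwrite('pics/p2.png',o)
E
```

```text
2.5333 [ 0.69248706 -0.0911639   0.1431434 ] [0.23789821 0.30586672 0.29923926]
```

View pics/p2.png

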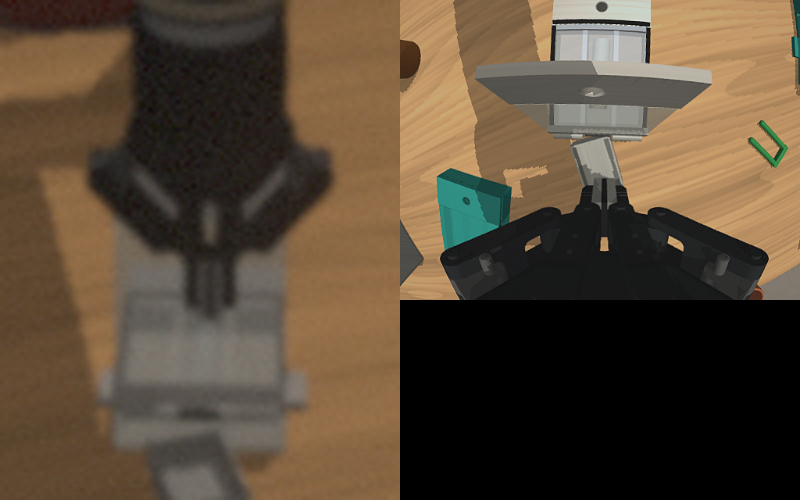

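The fingers hang shut behind the lid's middle without touching. The wrist view shows the lid between the fingers and the bar, lid hole at (592,92) in that view. I now sweep it down along the arc.

Request:
move_arm --pt "1.6 0 -0.15 0 0 0 -1" --pt "1.6 0 -0.15 0 0 0 -1" --pt "1.5 0 -0.15 0 0 0 -1" --pt "0.92 0 0.38 0 0 0 -1" --pt "0.92 0 0.38 0 0 0 -1" --pt "1.06 0 0.76 0 0 0 -1" --pt "1.06 0 0.76 0 0 0 -1" --pt "0.83 0 1.0 0 0 0 -1" --pt "0.83 0 1.0 0 0 0 -1" --pt "0.4 0 0.78 0 0 0 -1" --pt "0.4 0 0.78 0 0 0 -1" --pt "0.25 0 0.83 0 0 0 -1" --pt "0.25 0 0.83 0 0 0 -1" --pt "0 0 0 0 0 0 -1"

```text
time: 3.7
tool_pos: [0.5817, -0.0546, 0.0718]
tool_rot: [-0.001, 0.159, 0.987, -0.0]
contact_force: [-0.5, -0.1, -0.9]
gripper_width: 0.0
grasp_force: 0.0
```

Request:
move_arm --pt "0.1 0 0.6 0 0 0 -1" --pt "0 0 0.6 0 0 0 -1" --pt "0 0 0.2 0 0 0 -1" --pt "0 0 0 0 0 0 -1" --pt "0 0 0 0 0 0 -1"

```text
time: 4.12
tool_pos: [0.5819, -0.0545, 0.0596]
tool_rot: [-0.0, 0.159, 0.987, -0.0]
contact_force: [1.2, -0.1, 0.2]
gripper_width: 0.001
grasp_force: 0.0
```

```bash
python3 - <<'E'
from h import *
a=grab('scene');w=grab('wrist')
s=manip.state();print(s['time'],s['tool_pos'],s['contact_force'])
o=np.zeros((400,800,3),np.uint8)
o[:,:267]=cv2.resize(a['img'][130:250,220:300],(267,400),interpolation=cv2.INTER_CUBIC)
o[:,267:]=cv2.resize(w['img'],(533,400))
cv2.imwrite('pics/p3.png',o)
E
```

```text
4.2167 [ 0.5820795  -0.05456328  0.05986896] [ 0.50205258 -0.26777458 -0.28574761]
```

View pics/p3.png

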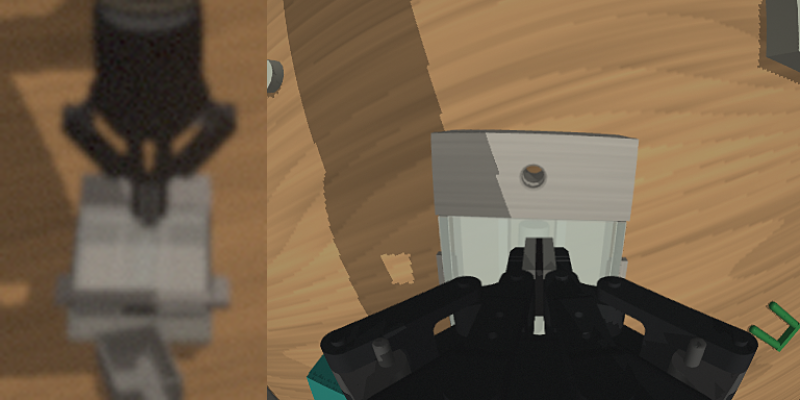

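The lid lies almost flat, its hole visible at (533,176). There is little force yet, so I press on a bit.

Request:
move_arm --pt "0 0 0.25 0 0 0 -1" --pt "0 0 0.25 0 0 0 -1" --pt "0 0 0 0 0 0 -1" --pt "0 0 0 0 0 0 -1" --pt "0 0 0 0 0 0 -1"

```text
time: 4.63
tool_pos: [0.5824, -0.0545, 0.0557]
tool_rot: [0.0, 0.159, 0.987, 0.0]
contact_force: [-1.9, 0.8, 6.1]
gripper_width: 0.004
grasp_force: 2.8
```

Request:
move_arm --pt "0 0 -3 0 0 0 -1" --pt "0 0 -3 0 0 0 -1" --pt "-1 0 -3 0 0 0 -1" --pt "-1 0 -3 0 0 0 1" --pt "0 0 0 0 0 0 1" --pt "0 0 0 0 0 0 1"

```text
time: 5.13
tool_pos: [0.6027, -0.0613, 0.1776]
tool_rot: [0.003, 0.159, 0.987, -0.0]
contact_force: [0.4, -0.9, -0.2]
gripper_width: 0.422
grasp_force: 0.0
```

```bash
python3 - <<'E'
from h import *
w=grab('wrist','w1.png')
s=manip.state();print(s['time'],s['tool_pos'],s['tool_rot'])
np.savez('/tmp/w1.npz',**load('wrist'))
print(-w['R'].T@np.ravel(w['t']),w['R'][2],w['mtx'][0,0])
print(proj(w,np.array([.5418,-.0434,.04]),True),proj(w,np.array([.5030,.170,.059]),True))
E
```

```text
5.1833 [ 0.60117933 -0.06084636  0.17514946] [ 5.17553173e-04  1.59309083e-01  9.87228619e-01 -4.30733781e-05]
[ 0.53904842 -0.04085721  0.30093389] [ 0.25736998 -0.08490222 -0.96257587] 297.3186396354542
(np.float64(259.14711315692017), np.float64(115.26750093059813)) (np.float64(459.4579347835998), np.float64(22.324857172753582))
```

View pics/w1.png

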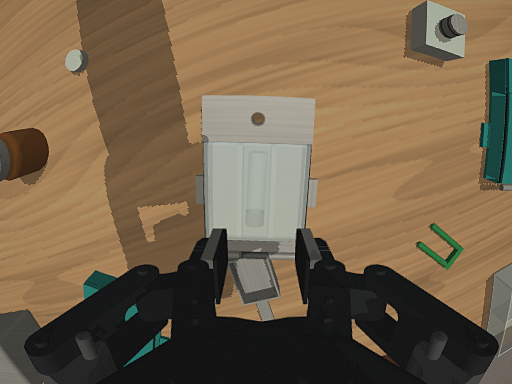

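The lid lies flat on the case, hole at (258,118); the pin head shows at (455,26). I move toward the pin, shooting on the way for a second view of both.

Request:
move_arm --pt "2.37 2.69 0 0 0 0 1" --pt "2.37 2.69 0 0 0 0 1" --pt "2.37 2.69 0 0 0 0 1" --pt "0 0 0 0 0 0 1" --pt "0 0 0 0 0 0 1"

```text
time: 5.6
tool_pos: [0.5569, 0.0395, 0.1724]
tool_rot: [-0.002, 0.158, 0.987, -0.0]
contact_force: [-0.5, -0.3, -0.5]
gripper_width: 0.997
grasp_force: 0.0
```

```bash
python3 - <<'E'
from h import *
w=grab('wrist','w2.png');np.savez('/tmp/w2.npz',**load('wrist'))
s=manip.state();print(s['time'],s['tool_pos'],s['tool_rot'])
i=cv2.cvtColor(w['img'],cv2.COLOR_BGR2GRAY);a=load('w1')
u,v=proj(w,np.array([.5418,-.0434,.04]),True);print(u,v)
x,y=proj(w,np.array([.5030,.170,.059]),True);print(x,y)
c=lambda i,u,v:cv2.resize(cv2.copyMakeBorder(i,30,30,30,30,0)[int(v):int(v)+60,int(u):int(u)+60],(400,300) if 0 else (300,300),interpolation=cv2.INTER_CUBIC)
o=np.zeros((600,600,3),np.uint8)
o[:300,:300]=c(a['img'],258,118);o[:300,300:]=c(a['img'],455,30)
o[300:,:300]=c(w['img'],u,v);o[300:,300:]=c(w['img'],x,y)
cv2.imwrite('pics/c2.png',o)
E
```

```text
5.65 [0.55764006 0.03855313 0.17295347] [-1.34144197e-03  1.58631008e-01  9.87336949e-01 -3.92191911e-04]
171.94942427690415 200.8208037516861
390.18589011543145 88.40948099418577
```

View pics/c2.png

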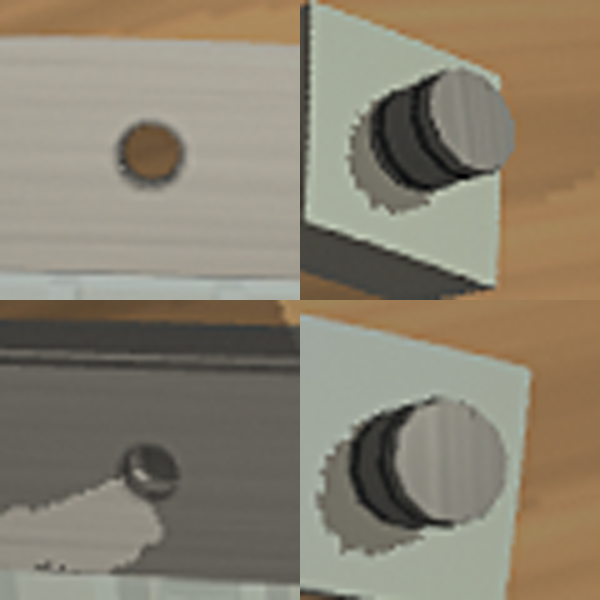

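In the crops, the lid hole's mouth is at (257.8,118.4) in w1 and (171.0,204.0) in w2. The pin head's top is at (458.8,23.6) in w1 and (389.7,89.7) in w2.

```bash
python3 - <<'E'
from h import *
np.set_printoptions(precision=4,suppress=True)
a=load('w1');b=load('w2')
print('hole',tri([ray(a,257.8,118.4,True),ray(b,171.0,204.0,True)]))
print('  at z .041',onz(a,257.8,118.4,.041,True),onz(b,171,204,.041,True))
print('pin',tri([ray(a,458.8,23.6,True),ray(b,389.7,89.7,True)]),onz(a,458.8,23.6,.059,True),onz(b,389.7,89.7,.059,True))
E
```

```text
hole (array([ 0.5441, -0.0453,  0.0406]), [np.float64(0.00012124695224839464), np.float64(0.00012124695224860665)])
  at z .041 [ 0.544  -0.0454  0.041 ] [ 0.5442 -0.0451  0.041 ]
pin (array([0.504 , 0.1699, 0.0575]), [np.float64(2.769492314811634e-05), np.float64(2.769492314810884e-05)]) [0.5042 0.1686 0.059 ] [0.504  0.1692 0.059 ]
```

Two wrist views agree: lid hole at (.5441,-.0453,.0406), pin at (.504,.1695) with its top at about .058. Both match the expected heights.

Request:
move_arm --pt "2.3 2.69 0 0 0 0 1" --pt "2.3 2.69 0 0 0 0 1" --pt "2.3 2.69 0 0 0 0 1" --pt "2.3 2.69 0 0 0 0 1" --pt "0 0 2 0 0 0 1" --pt "0 0 2 0 0 0 1" --pt "0 0 0 0 0 0 1" --pt "0 0 0 0 0 0 1" --pt "0 0 0 0 0 0 1"

```text
time: 6.4
tool_pos: [0.506, 0.1684, 0.1352]
tool_rot: [0.0, 0.16, 0.987, -0.0]
contact_force: [0.4, 0.5, -0.5]
gripper_width: 1.0
grasp_force: 0.0
```

```bash
python3 - <<'E'
from h import *
s=manip.state();print(s['time'],s['tool_pos'],s['tool_rot'])
w=grab('wrist','w3.png');np.savez('/tmp/w3.npz',**load('wrist'))
u,v=proj(w,np.array([.5040,.1695,.059]),True);print(u,v)
cv2.imwrite('pics/c3.png',cv2.resize(w['img'][int(v)-40:int(v)+40,int(u)-60:int(u)+60],(600,400),interpolation=cv2.INTER_CUBIC))
E
```

```text
6.4 [0.50603926 0.1684249  0.1351616 ] [ 8.43415079e-05  1.60069383e-01  9.87105761e-01 -4.73252956e-05]
262.43853417323015 204.99732033398575
```

View pics/c3.png

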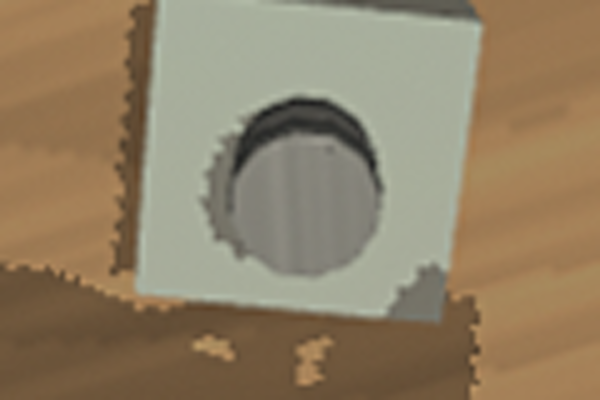

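The head's centre is at pixel (262.8,205.2), within 0.5 px of the prediction. I go down and grip.

Request:
move_arm --pt "0.2 0.05 2 0 0 0 1" --pt "0 0 2 0 0 0 1" --pt "0 0 2 0 0 0 1" --pt "0 0 1.8 0 0 0 1" --pt "0 0 0 0 0 0 1" --pt "0 0 0 0 0 0 1" --pt "0 0 0 0 0 0 -1" --pt "0 0 0 0 0 0 -1" --pt "0 0 0 0 0 0 -1" --pt "0 0 0 0 0 0 -1" --pt "0 0 0 0 0 0 -1" --pt "0 0 0 0 0 0 -1" --pt "0 0 0 0 0 0 -1" --pt "0 0 0 0 0 0 -1"

```text
time: 7.62
tool_pos: [0.5042, 0.1705, 0.0577]
tool_rot: [0.001, 0.159, 0.987, 0.0]
contact_force: [-1.3, 0.1, 5.3]
gripper_width: 0.22
grasp_force: 58.7
```

Grip holds (58.7 N). Lifting.

Request:
move_arm --pt "0 0 -1 0 0 0 -1" --pt "0 0 -2 0 0 0 -1" --pt "0 0 -3 0 0 0 -1" --pt "0 0 -2 0 0 0 -1" --pt "0 0 0 0 0 0 -1" --pt "0 0 0 0 0 0 -1" --pt "0 0 0 0 0 0 -1"

```text
time: 8.2
tool_pos: [0.5027, 0.1702, 0.1356]
tool_rot: [-0.001, 0.159, 0.987, -0.0]
contact_force: [0.4, 0.1, -1.0]
gripper_width: 0.221
grasp_force: 59.5
```

```bash
python3 - <<'E'
from h import *
s=manip.state();print(s['time'],s['tool_pos'],s['tool_rot'],s['gripper_width'],s['grasp_force'])
w=grab('wrist');np.savez('/tmp/w4.npz',**load('wrist'));a=grab('scene')
p=s['tool_pos'];u,v=proj(w,p-[0,0,.03],True)
f=proj(a,p);print(u,v,f,'foot',proj(w,p-[0,0,.0547],True))
o=np.zeros((400,800,3),np.uint8)
o[:,:400]=cv2.resize(w['img'][int(v)-40:int(v)+40,int(u)-40:int(u)+40],(400,400),interpolation=cv2.INTER_CUBIC)
o[:,400:]=cv2.resize(a['img'][int(f[1])-25:int(f[1])+25,int(f[0])-25:int(f[0])+25],(400,400),interpolation=cv2.INTER_CUBIC)
cv2.imwrite('pics/c4.png',o)
E
```

```text
8.2 [0.50268825 0.17024013 0.13564155] [-9.34906704e-04  1.59302823e-01  9.87229277e-01 -3.01469067e-04] 0.22147057602733972 59.51601684093475
262.2010741753435 234.03850206101802 (np.float64(335.37907581426015), np.float64(133.063941099602)) foot (np.float64(262.1003692495096), np.float64(218.81478494116223))
```

View pics/c4.png

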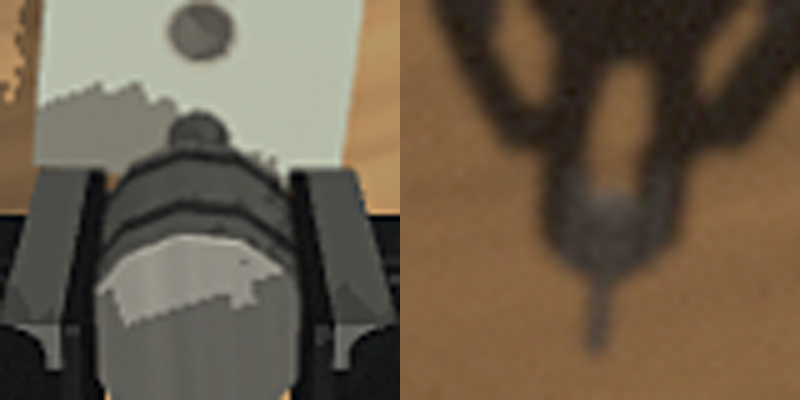

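The pin is held upright: the foot is at about (261,220) in the wrist picture, within about 1 px of the prediction, and its lean in the scene view is perspective. Moving over the lid hole.

Request:
move_arm --pt "-1.77 -3.19 0 0 0 0 -1" --pt "-1.77 -3.19 0 0 0 0 -1" --pt "-1.77 -3.19 0 0 0 0 -1" --pt "-1.77 -3.19 0 0 0 0 -1" --pt "-1.77 -3.19 0 0 0 0 -1" --pt "-1.77 -3.19 0 0 0 0 -1" --pt "0 0 1.2 0 0 0 -1" --pt "0 0 1.2 0 0 0 -1" --pt "0 0 0 0 0 0 -1" --pt "0 0 0 0 0 0 -1" --pt "0 0 0 0 0 0 -1"

```text
time: 9.22
tool_pos: [0.5436, -0.0434, 0.112]
tool_rot: [-0.001, 0.158, 0.987, 0.0]
contact_force: [-1.4, 0.6, -0.7]
gripper_width: 0.222
grasp_force: 59.6
```

```bash
python3 - <<'E'
from h import *
np.set_printoptions(precision=4,suppress=True)
s=manip.state();p=s['tool_pos'];print(s['time'],p,s['tool_rot'],s['gripper_width'],s['grasp_force'])
w=grab('wrist');np.savez('/tmp/w5.npz',**load('wrist'))
H=np.array([.5441,-.0453,.0406]);u,v=map(int,proj(w,H,True))
print(u,v,proj(w,H,True),'foot',proj(w,p-[0,0,.0547],True),'px/mm',np.array(proj(w,H+[.0095,-.0031,0],True))-proj(w,H,True))
cv2.imwrite('pics/c5.png',cv2.resize(w['img'][v-40:v+40,u-40:u+40],(560,560),interpolation=cv2.INTER_CUBIC))
E
```

```text
9.2167 [ 0.5436 -0.0434  0.112 ] [-0.0008  0.1584  0.9874  0.0001] 0.22232629938637638 59.59461450576782
259 211 (np.float64(259.5548886889222), np.float64(211.95828133422586)) foot (np.float64(262.01265322618895), np.float64(218.79376466626752)) px/mm [ 0.0578 13.3932]
```

View pics/c5.png

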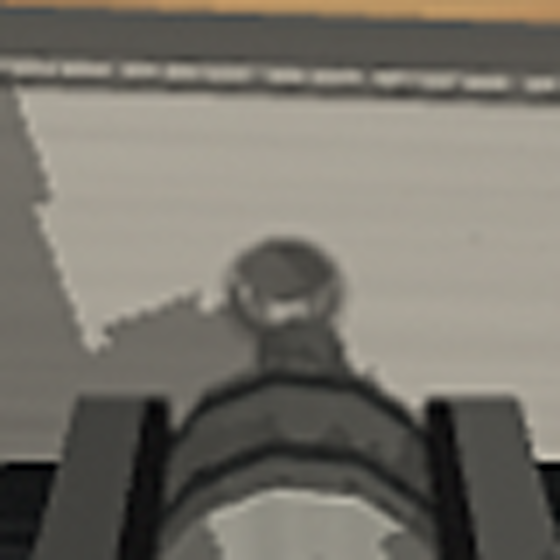

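The foot hangs at u≈261 just above the hole mouth at (259.3,211). The hole lies about 1.3 mm to -y of the foot in tool axes and 0.4 mm to -x. I correct and descend.

Request:
move_arm --pt "-0.04 -0.13 0.4 0 0 0 -1" --pt "0 0 0.4 0 0 0 -1" --pt "0 0 0.4 0 0 0 -1" --pt "0 0 0.4 0 0 0 -1" --pt "0 0 0.4 0 0 0 -1" --pt "0 0 0.4 0 0 0 -1" --pt "0 0 0 0 0 0 -1" --pt "0 0 0 0 0 0 -1"

```text
time: 9.93
tool_pos: [0.5439, -0.046, 0.0883]
tool_rot: [-0.0, 0.159, 0.987, 0.0]
contact_force: [-0.2, 0.1, -1.0]
gripper_width: 0.217
grasp_force: 59.6
```

No force with the foot 7 mm below the lid's top, so it is in the hole. Continuing down.

Request:
move_arm --pt "0 0 0.4 0 0 0 -1" --pt "0 0 0.4 0 0 0 -1" --pt "0 0 0.4 0 0 0 -1" --pt "0 0 0.4 0 0 0 -1" --pt "0 0 0.4 0 0 0 -1" --pt "0 0 0 0 0 0 -1" --pt "0 0 0 0 0 0 -1"

```text
time: 10.52
tool_pos: [0.5438, -0.046, 0.0683]
tool_rot: [-0.0, 0.159, 0.987, 0.0]
contact_force: [-0.4, -0.5, -0.3]
gripper_width: 0.219
grasp_force: 59.6
```

Request:
move_arm --pt "0 0 0.3 0 0 0 -1" --pt "0 0 0.3 0 0 0 -1" --pt "0 0 0.3 0 0 0 -1" --pt "0 0 0 0 0 0 -1" --pt "0 0 0 0 0 0 -1" --pt "0 0 0 0 0 0 -1"

```text
time: 11.02
tool_pos: [0.5445, -0.0461, 0.0603]
tool_rot: [0.0, 0.159, 0.987, -0.0]
contact_force: [-0.5, -0.1, 2.5]
gripper_width: 0.22
grasp_force: 59.8
```

Contact with the lid and the seal has begun to compress. Pressing on to roughly 12 N or more.

Request:
move_arm --pt "0 0 0.15 0 0 0 -1" --pt "0 0 0.1 0 0 0 -1" --pt "0 0 0.1 0 0 0 -1" --pt "0 0 0 0 0 0 -1" --pt "0 0 0 0 0 0 -1" --pt "0 0 0 0 0 0 -1"

```text
time: 11.52
tool_pos: [0.5446, -0.046, 0.058]
tool_rot: [0.0, 0.159, 0.987, 0.0]
contact_force: [-4.3, 0.5, 11.8]
gripper_width: 0.221
grasp_force: 61.0
```

Request:
move_arm --pt "0.06 0 0.1 0 0 0 -1" --pt "0 0 0.1 0 0 0 -1" --pt "0 0 0 0 0 0 -1" --pt "0 0 0 0 0 0 -1" --pt "0 0 0 0 0 0 -1"

```text
time: 11.93
tool_pos: [0.5447, -0.0459, 0.0574]
tool_rot: [0.001, 0.159, 0.987, 0.0]
contact_force: [-6.7, 3.1, 18.5]
gripper_width: 0.217
grasp_force: 61.7
```

```bash
python3 - <<'E'
from h import *
w=grab('wrist');np.savez('/tmp/w6.npz',**load('wrist'))
s=manip.state();p=s['tool_pos'];print(s['time'],p,s['contact_force'],s['ft_torque'],s['grasp_force'])
u,v=map(int,proj(w,np.array([.5441,-.0453,.036]),True));print(u,v)
cv2.imwrite('pics/c6.png',cv2.resize(w['img'][v-70:v+70,u-100:u+100],(800,560),interpolation=cv2.INTER_CUBIC))
E
```

```text
11.9833 [ 0.54468804 -0.04592905  0.05744355] [-7.48422918  1.60824991 17.89684951] [ 0.33885399  1.15857219 -0.00427241] 61.66537284851074
262 238
```

View pics/c6.png

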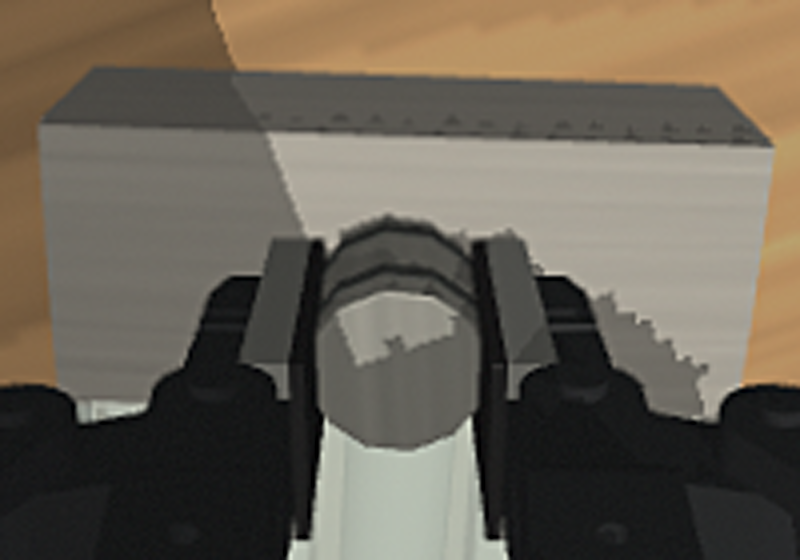

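The seam under the lid has closed: in the crop the lid runs flush into the bar along the line (40,125)-(770,145). The head is seated on the lid between the pads at (400,370). The force rises stiffly to 18 N, so the seal is bottomed out. Handing in.

```bash
python3 -c "
from plant import manip
print(manip.job_done())"
```

```text
the job is handed in; nothing more can be done
None
```

The lid is shut and the pin pushed through the lid into the case, held by the fingers and pressed down with about 18 N; handed in at about 12 s of the 53 s, with no verdict returned.

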